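# Flip a rinsed tray over the kerb of a drain board

### The arm

A 7-joint arm with a two-finger parallel gripper is mounted at the origin on a cart in front of the work surface, level with it; the furniture and walls round the work are solid. World frame = base frame: x ahead of the robot, y to its left, z up, the work surface at z = 0. Lengths are in mm, angles in degrees, forces in N, time in s.
With the tool pointing down it reaches from about 425 to 800 mm from the base axis. Payload 8.3 kg.
Tool frame: the origin (TCP) lies on the centre line of the jaws, within the pads' length; the fingertips stand 22 mm ahead of it and the grasp point (between the pads) lies 3 mm ahead of it; z points along the fingers, y is the line along which they close (so a half turn about z gives the same grasp; the last joint's range is limited). The gripper opens to 85 mm and grips with 20 to 120 N. Pads are 22 mm wide; open, the fingers measure 114 mm over their backs; the gripper's body (76 mm by 85 mm) begins 54 mm behind the grasp point. The pads swing forward as they close: fully open they stand 13 mm farther back than shut.
Start: joints at [65.953, 21.967, 0.94, 78.501, -0.361, 79.538, -2.664], TCP at [218.333, -585.607, 253.279] pointing down, gripper open.
Joint ranges: [-169.22, 169.22], [-14.56, 117.87], [-87.37, 89.26], [10.42, 133.3], [-82.24, 262.24], [0.94, 117.77], [-172.7, 172.7]. Speed limits (degrees/s): [136.94, 136.94, 172.46, 172.46, 180, 180, 180].

### API

Orientations are given as a 3x3 rotation matrix whose columns are the frame's x, y, z axes.
In Python, from rig import arm gives the robot as it stands. The module is installed in compiled form; this text tells all that it offers.
- The arm moves only by the shell command python3 -m jog 'ROWS' [FORCE]. ROWS is JSON, a list that holds one entry, the list of rows, each a list of 5 numbers: the finger opening in m, from 0 to 0.0854, then the shift along the tool's x, y, z in m, then the turn about the tool's z in rad. In form: [[[gripper, x, y, z, yaw], ...]]. A call has 1 to 12 rows; each row shifts and turns the commanded pose from where the row before left it, along the tool's axes as they then stand; what a row does not reach is not made up. A row lasts 1/10 s, in which the tool goes at most 50 mm and 8.59 degrees, less where a joint would pass 70% of its speed; a pose out of reach is approached as far as the arm can. A call is refused whole if a number of a shift passes 0.05 or a number of a turn 0.15, either way. A call with a gripper value outside its range is refused whole. The fingers move at their own pace and stop on an object; FORCE is the grip in N (left out, the last holds). Time passes only in rows, so rows that do not move let the fingers close. It gives the time, the measured TCP pose, the force, the opening and the grip force at its end, in the units of the state.
- arm.read_state(): the state, without advancing time (a new reading comes with each control period).
- arm.get_image(name): name is "side" or "top"; returns (picture, depth): 420x560x3 uint8, blue, green, red; 420x560 float32, mm along the optical axis (not along the pixel's ray), 0 where there is no reading.
- arm.camera_params(name): a dict with "mtx" (3x3 intrinsics, pixels), "eye" and "rotation" of the camera in the world. Camera axes: x right, y up, looking along -z (the intrinsics and any distortion apply to the point x, -y, -z); pixel columns grow to the right and rows downward; lengths in mm; the calibration is good to about 2 mm. A picture is of the moment at which its call begins. camera_params takes no time and is no camera call.
- arm.finish_job(): hands the job in; it is judged then, once.
The state is a dict: "time": time; "joint_positions": joint angles; "qvel": joint speeds; "joint_torque": joint torques, N m; "tcp_pos": TCP position; "ee_rot": TCP orientation; "force": force on the tool from outside, world axes, zero at the start; "ft_torque": the same for the moment, N m; "opening": opening from 0.0 (shut) to 1.0 (fully open); "finger_force": force on a finger pad.
Only numpy, scipy, OpenCV 4.12 (cv2) and the standard library are available. Lean on these libraries where they do the work, as an engineer would, in place of code of your own. Each camera call takes 0.05 s, during which the arm holds its last target. There are 200 camera calls.

### The job

Turn the rinsed shallow tray over so that it drains: without picking it up, push it with the fingertips along the bench against the front kerb of the drain board, and keep working its near edge up and forward until it tips up on edge against the kerb and flips over the kerb onto the board. Then push it on, if its edge still rests on the kerb, so that it is left lying flat and open side down on the board's floor with all of it inside the kerbs; do not disturb the other things on the bench.

Things in the scene. Friction and masses are not known exactly. Their poses are not given: they have to be found in the camera images.
- tray_center (a point): centre (half-way up) of the shallow plain metal tray, rectangular, 70 mm along its x, 100 mm along its y, 14 mm high, walls and floor 3 mm thick. Its z axis points out of the open side, up at the start; its x axis points roughly at the board. It starts in front of the board, its centre 70 to 100 mm from the front kerb, turned up to 0.3 rad relative to it
- tray: the same tray, with its origin at the centre of the outer face of its floor (7 mm from tray_center), same axes. It weighs 75 to 155 g. Its upright outer walls are rough enough for fingertips pressed against one with a few N to drag that edge up by friction. Standing on its wall on the kerb it balances at about 105 degrees of tilt, so it must be pushed well past upright (about 125 degrees) before it falls over onto the board
- drain_board: plastic drain board fixed to the bench, white kerbs and a grey slotted floor: 136 mm deep (its x, pointing away from the robot), 220 mm wide (its y); floor 4 mm above the bench; kerb all round 8 mm thick, its top 8 mm above the bench. Origin at bench level, under the middle of the outer (robot-side) face of the front kerb, which runs along its y
- board_middle (a point): point on the floor of the drain board, at its middle (68 mm along the board's x from its origin, 4 mm up), same axes. A tray that has just flipped over the front kerb usually stays tilted with its robot-side edge on that kerb, its centre about 42 mm along the board's x; pushed 10 to 40 mm further it drops off and lies flat
- white_bottle: white plastic reagent bottle with a blue screw cap, 42 mm wide, 68 mm tall; loose bystander, origin at the centre of its underside
- vial: small white bottle, 24 mm wide, 39 mm tall; loose bystander, origin at the centre of its underside
- petri_dish: single closed petri dish, 61 mm wide, 15 mm tall; loose bystander, origin at the centre of its underside
- tape_roll: small roll of marking tape lying flat, 60 mm wide, 13 mm tall; loose bystander, origin at the centre of its underside
- pen: marker pen lying along its own y axis, 126 mm long, 14 mm tall; loose bystander, origin at the centre of its underside
- petri_pile: pile of petri dishes, 62 mm wide, 62 mm tall; loose bystander, origin at the centre of its underside
Things that resemble listed ones, but are neither listed nor needed, are in the scene too. There is more than one size of the tray; the one meant has the size given above.

How it is judged:
By the outcome, as a careful person would: the job done as asked, in the order asked, and still so for the second after the job is handed in, with the robot touching nothing.
It also fails if it takes over 62 s, if anything falls off the work surface, if the arm or the gripper's body presses on something with over 40 N, if the wrist force passes 120 N, or if a joint passes its speed limit or range.

## Working session

There is one attempt and no reset: what is moved stays moved. The work goes in short steps, Python scripts to look and compute and a shell command to move; the robot and the scene stay as the last step left them, time stands still between calls to the robot, and variables do not carry over. Pictures are saved under pics/ and viewed, at most 10 in all, crops included, and the job is handed in when it is done.

```bash
mkdir -p pics; python3 - <<'E'
from rig import arm
import cv2,numpy as np
np.set_printoptions(suppress=True,precision=4)
s=arm.read_state();print(s)
for n in("top","side"):
    p,d=arm.get_image(n);cv2.imwrite(f"pics/{n}0.png",p);np.savez(f"{n}0.npz",p=p,d=d);print(n,arm.camera_params(n))
E
```

```text
{'time': 0.0, 'joint_positions': array([65.9532, 22.0172,  0.9379, 78.5621, -0.3605, 79.5367, -2.6634]), 'qvel': array([ 0.0231,  0.0091, -0.0214,  0.0257,  0.1153, -0.0783,  0.0187]), 'joint_torque': array([ -0.0007, -62.7601,   0.8437, -37.1822,   0.0164,   0.0143,
         0.    ]), 'tcp_pos': array([ 218.1704, -585.1965,  252.2511]), 'ee_rot': array([[ 0.937 ,  0.3494, -0.0007],
       [ 0.3494, -0.937 ,  0.0018],
       [-0.    , -0.002 , -1.    ]]), 'force': array([ 0.0444,  0.2547, -0.2361]), 'ft_torque': array([ 0.011 , -0.0016, -0.0121]), 'finger_force': 0.0, 'opening': 0.997540603496125}
top {'mtx': array([[478.1842,   0.    , 282.8805],
       [  0.    , 478.1842, 210.3188],
       [  0.    ,   0.    ,   1.    ]]), 'eye': array([ 446.9524,   71.8995, 1039.1262]), 'rotation': array([[-0.0143,  0.9931, -0.1165],
       [-0.9994, -0.0107,  0.0315],
       [ 0.0301,  0.1169,  0.9927]])}
side {'mtx': array([[501.177 ,   0.    , 275.6628],
       [  0.    , 501.177 , 200.224 ],
       [  0.    ,   0.    ,   1.    ]]), 'eye': array([  612.4238, -1001.7321,   638.5914]), 'rotation': array([[ 0.9977, -0.0176,  0.0656],
       [ 0.0657,  0.4952, -0.8663],
       [-0.0172,  0.8686,  0.4952]])}
```

View pics/top0.png

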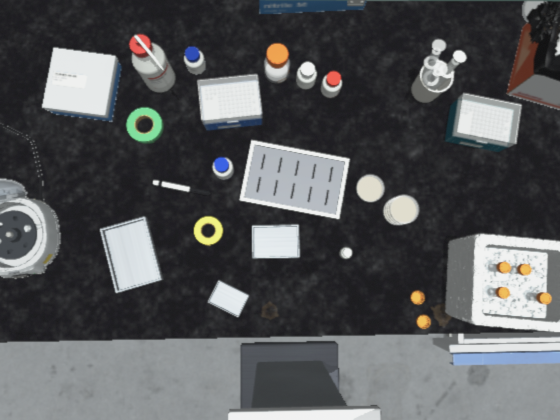

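View pics/side0.png

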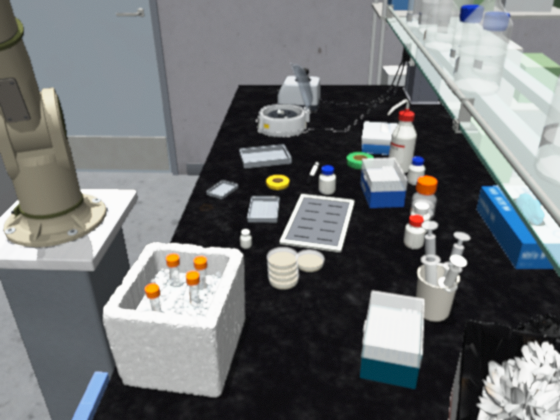

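The top view shows the board at about (295,180). The 70x100 tray is in front of it at (275,241), between the yellow tape at (208,231) and the vial at (346,253). The petri pile is at about (401,210), the dish at (370,188) and the bottle at (222,168). The larger and smaller trays, at (131,254) and (229,298), are decoys.

```bash
cat > h.py <<'E'
import cv2,numpy as np
from rig import arm
np.set_printoptions(suppress=True,precision=3)
def ray(n,uv,z):
    c=arm.camera_params(n);K,R,e=c["mtx"],c["rotation"],c["eye"]
    uv=np.atleast_2d(np.asarray(uv,float));q=np.c_[uv,np.ones(len(uv))]@np.linalg.inv(K).T
    d=(q*[1,-1,-1])@R.T
    return e+d*((z-e[2])/d[:,2])[:,None]
def pts(n,d):
    c=arm.camera_params(n);K,R,e=c["mtx"],c["rotation"],c["eye"]
    v,u=np.indices(d.shape);q=np.stack([u,v,np.ones_like(u)],-1)@np.linalg.inv(K).T
    return (q*d[...,None]*[1,-1,-1])@R.T+e
E
python3 - <<'E'
from h import *
p=np.load("top0.npz")["p"]
g=cv2.cvtColor(p,cv2.COLOR_BGR2GRAY)
m=(g>90).astype(np.uint8)
cs,_=cv2.findContours(m,cv2.RETR_EXTERNAL,cv2.CHAIN_APPROX_NONE)
for c in cs:
    if cv2.contourArea(c)<60: continue
    r=cv2.minAreaRect(c)
    (u,v)=r[0]
    if not(90<u<430 and 140<v<320):continue
    z=14 if v>200 and u<320 else 8
    b=ray("top",cv2.boxPoints(r),z)[:,:2]
    print(np.round(r[0]),"z",z,"ctr",b.mean(0),"corners",b.round(1).tolist(),"sides",np.linalg.norm(b-np.roll(b,1,0),axis=1))
E
```

```text
[418. 298.] z 8 ctr [ 376.615 -246.99 ] corners [[390.6, -233.6], [390.1, -261.7], [362.7, -260.4], [363.1, -232.3]] sides [27.482 28.171 27.507 28.081]
[228. 298.] z 14 ctr [382.159 157.852] corners [[376.2, 202.1], [421.6, 179.1], [388.0, 113.4], [342.8, 136.8]] sides [73.329 50.924 73.767 50.831]
[346. 252.] z 8 ctr [474.815 -95.858] corners [[486.8, -83.2], [486.5, -109.2], [462.8, -108.5], [463.2, -82.5]] sides [23.655 26.051 23.674 25.981]
[276. 241.] z 14 ctr [501.367  56.009] corners [[538.3, 106.1], [537.2, 5.0], [464.3, 6.3], [465.7, 106.6]] sides [ 72.689 101.111  72.904 100.275]
[208. 230.] z 14 ctr [525.6   200.135] corners [[557.0, 230.2], [556.3, 170.3], [494.1, 170.3], [494.9, 229.7]] sides [62.102 59.843 62.205 59.423]
[130. 254.] z 14 ctr [477.974 364.039] corners [[534.6, 433.2], [560.0, 334.0], [420.8, 295.5], [396.6, 393.5]] sides [143.608 102.411 144.419 100.937]
[400. 209.] z 8 ctr [ 568.188 -218.56 ] corners [[601.6, -181.2], [600.9, -258.8], [534.7, -255.6], [535.6, -178.7]] sides [66.105 77.526 66.272 76.946]
[175. 186.] z 8 ctr [623.335 272.429] corners [[623.4, 304.6], [636.5, 302.2], [623.3, 240.2], [610.2, 242.7]] sides [63.275 13.304 63.372 13.307]
[370. 188.] z 8 ctr [ 616.437 -153.072] corners [[646.7, -123.1], [646.2, -185.2], [586.1, -182.8], [586.7, -121.2]] sides [60.019 62.089 60.138 61.671]
[223. 168.] z 8 ctr [662.313 169.804] corners [[680.0, 197.0], [690.8, 153.9], [644.5, 142.7], [634.0, 185.6]] sides [47.461 44.468 47.58  44.255]
[294. 179.] z 8 ctr [637.096  12.684] corners [[590.6, 136.0], [727.9, 109.8], [683.4, -112.4], [546.5, -82.6]] sides [222.964 139.83  226.581 140.08 ]
```

```bash
python3 -m jog '[[[0.05,0,0,0,0.139],[0.05,0,0,0,0.139],[0.05,0,0,0,0.139],[0.05,0,0,0,0.139],[0.05,0.025,-0.041,0,0],[0.05,0.025,-0.041,0,0],[0.05,0.025,-0.041,0,0],[0.05,0.025,-0.041,0,0],[0.05,0.025,-0.041,0,0],[0.05,0.025,-0.041,0,0],[0.05,0.025,-0.041,0,0],[0.05,0.025,-0.041,0,0]]]' 20
```

```text
time: 1.3
tcp_pos: [480.1, -302.0, 253.1]
ee_rot: [[0.98, -0.198, -0.0], [-0.198, -0.98, 0.0], [-0.0, -0.0, -1.0]]
force: [0.8, 0.1, -0.6]
opening: 0.588
finger_force: 0.0
```

```bash
python3 -m jog '[[[0.05,-0.014,-0.044,0,0],[0.05,-0.014,-0.044,0,0],[0.05,-0.014,-0.044,0,0],[0.05,-0.014,-0.044,0,0],[0.05,-0.014,-0.044,0,0],[0.05,-0.014,-0.044,0,0],[0.05,-0.014,-0.044,0,0],[0.05,0,0,0,0],[0.05,0,0,0,0]]]' 
python3 -c "
from h import *
s=arm.read_state();print(s['ee_rot'],s['tcp_pos'],s['opening'],s['joint_positions'])"
```

```text
time: 2.2
tcp_pos: [443.9, 18.5, 253.2]
ee_rot: [[0.981, -0.195, -0.0], [-0.195, -0.981, -0.0], [-0.0, 0.0, -1.0]]
force: [-0.5, -0.9, -0.3]
opening: 0.587
finger_force: 0.0
[[ 0.981 -0.195 -0.   ]
 [-0.195 -0.981 -0.   ]
 [-0.     0.    -1.   ]] [443.852  18.5   253.232] 0.5869488999713759 [  15.43     0.494  -21.915  104.205    0.209   75.348 -107.782]
```

```bash
python3 -m jog '[[[0.05,-0.016,-0.047,0,0],[0.05,0,0,0.043,0],[0.05,0,0,0.043,0],[0.05,0,0,0.043,0],[0.05,0,0,0.043,0],[0.05,0,0,0.043,0],[0.05,0,0,0.008,0],[0.05,0,0,0.002,0],[0.05,0,0,0,0]]]'; python3 -c "
from h import *
p,d=arm.get_image('side');cv2.imwrite('pics/s1.png',cv2.resize(p[110:290,170:390],None,fx=3,fy=3,interpolation=2))"
```

```text
time: 3.1
tcp_pos: [439.0, 66.5, 29.7]
ee_rot: [[0.98, -0.199, 0.002], [-0.199, -0.98, 0.0], [0.002, -0.0, -1.0]]
force: [-0.6, 0.1, 0.7]
opening: 0.585
finger_force: 0.0
```

View pics/s1.png

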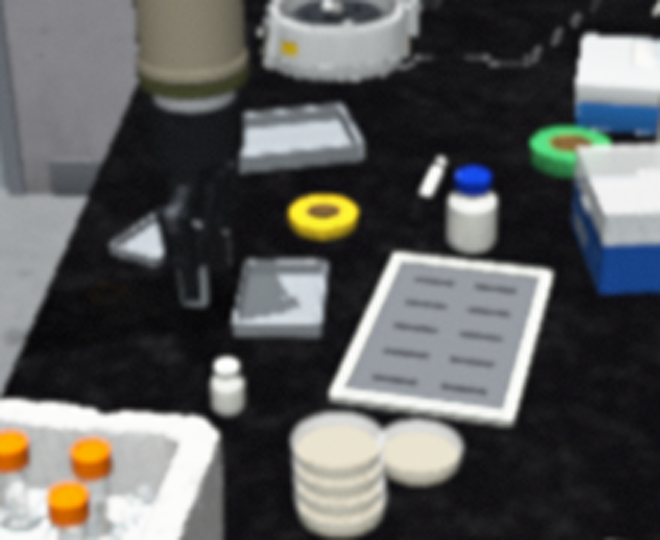

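The fingers, tips at crop (195,300), are behind the tray and clear of it. Next I feel for the bench.

```bash
for i in 1; do python3 -m jog '[[[0.05,0,0,0.003,0],[0.05,0,0,0.003,0],[0.05,0,0,0,0]]]'; done; python3 -m jog '[[[0.05,0,0,0.002,0],[0.05,0,0,0,0]]]' ;python3 -m jog '[[[0.05,0,0,0.002,0],[0.05,0,0,0,0]]]'
```

```text
time: 3.45
tcp_pos: [438.0, 66.8, 22.6]
ee_rot: [[0.98, -0.198, 0.001], [-0.198, -0.98, -0.0], [0.001, -0.0, -1.0]]
force: [0.8, 0.5, -0.0]
opening: 0.584
finger_force: 0.0
time: 3.65
tcp_pos: [437.7, 66.9, 20.3]
ee_rot: [[0.98, -0.198, -0.0], [-0.198, -0.98, 0.0], [-0.0, 0.0, -1.0]]
force: [-0.8, -0.2, -0.5]
opening: 0.59
finger_force: 0.0
time: 3.85
tcp_pos: [437.9, 67.0, 19.0]
ee_rot: [[0.98, -0.198, 0.0], [-0.198, -0.98, -0.0], [0.0, 0.0, -1.0]]
force: [-4.5, -0.2, 13.2]
opening: 0.588
finger_force: 6.5
```

```bash
python3 -m jog '[[[0.05,0,0,-0.0022,0],[0.05,0.004,0,0,0],[0.05,0.006,0,0,0],[0.05,0.006,0,0,0],[0.05,0.006,0,0,0],[0.05,0.006,0,0,0],[0.05,0.006,0,0,0],[0.05,0.006,0,0,0],[0.05,0.006,0,0,0],[0.05,0.003,0,0,0],[0.05,0,0,0,0]]]'; python3 - <<'E'
from h import *
p,d=arm.get_image('top');cv2.imwrite('pics/t2.png',cv2.resize(p[130:290,190:390],None,fx=3.5,fy=3.5,interpolation=2))
E
```

```text
time: 4.95
tcp_pos: [486.3, 57.1, 20.5]
ee_rot: [[0.98, -0.198, 0.0], [-0.198, -0.98, 0.0], [0.0, -0.0, -1.0]]
force: [-0.4, 0.3, -0.6]
opening: 0.586
finger_force: 0.0
```

View pics/t2.png

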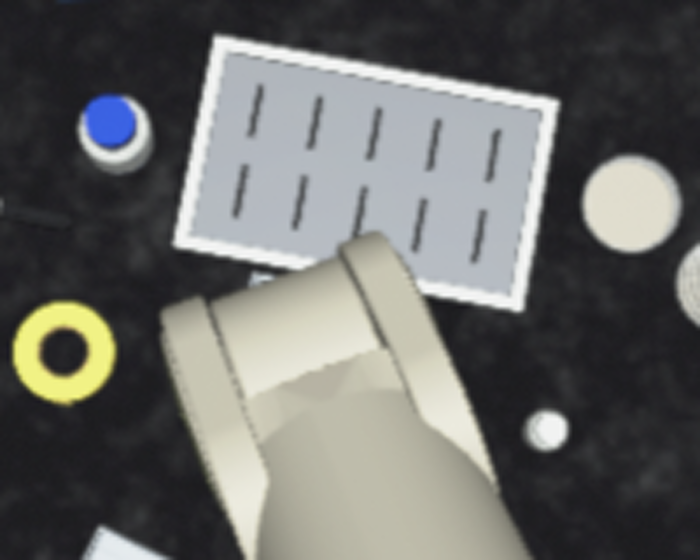

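The arm hides most of the tray here; only its far corner shows, at crop (260,280), close to the kerb and parallel to it. I continue by feel.

```bash
python3 -m jog '[[[0.05,0.003,0,0,0],[0.05,0.002,0,0,0],[0.05,0,0,0,0]]]';python3 -m jog '[[[0.05,0.002,0,0,0],[0.05,0,0,0,0]]]';python3 -m jog '[[[0.05,0.001,0,0,0],[0.05,0,0,0,0]]]'; python3 - <<'E'
from h import *
p,d=arm.get_image('side');cv2.imwrite('pics/s3.png',cv2.resize(p[150:290,200:370],None,fx=4,fy=4,interpolation=2))
E
```

```text
time: 5.3
tcp_pos: [491.0, 56.1, 20.6]
ee_rot: [[0.98, -0.198, 0.0], [-0.198, -0.98, 0.0], [0.0, -0.0, -1.0]]
force: [1.2, -0.5, -0.6]
opening: 0.585
finger_force: 0.0
time: 5.5
tcp_pos: [492.9, 55.8, 20.6]
ee_rot: [[0.98, -0.198, 0.0], [-0.198, -0.98, 0.0], [0.0, -0.0, -1.0]]
force: [0.2, 0.1, -0.3]
opening: 0.585
finger_force: 0.0
time: 5.7
tcp_pos: [493.7, 55.6, 20.5]
ee_rot: [[0.98, -0.198, 0.0], [-0.198, -0.98, 0.0], [0.0, -0.0, -1.0]]
force: [-0.4, -0.2, 0.1]
opening: 0.583
finger_force: 0.0
```

View pics/s3.png

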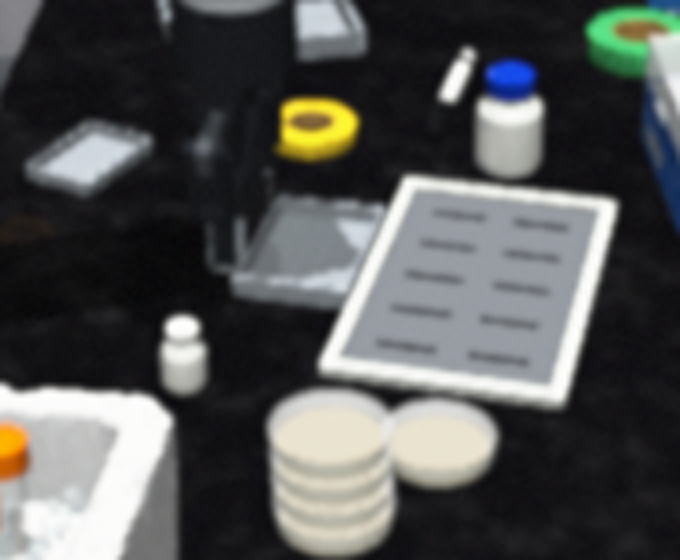

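The tray is square to the kerb and nearly touching it: its front edge runs at about (365,250) in the crop, with the fingers on its near wall at (225,260).

```bash
for i in 1; do python3 -m jog '[[[0.05,0.0015,0,0,0],[0.05,0,0,0,0]]]' | grep -E "tcp|force"; done; python3 -m jog '[[[0.05,0.001,0,0,0],[0.05,0,0,0,0]]]'| grep -E "tcp|force";python3 -m jog '[[[0.05,0.001,0,0,0],[0.05,0,0,0,0]]]'| grep -E "tcp|force"
```

```text
tcp_pos: [494.9, 55.3, 20.4]
force: [-2.0, 0.5, 0.1]
finger_force: 0.7
tcp_pos: [495.0, 55.3, 20.3]
force: [-5.0, 1.0, 4.7]
finger_force: 2.7
tcp_pos: [495.0, 55.4, 20.1]
force: [-9.7, 2.3, 5.2]
finger_force: 4.4
```

```bash
python3 -m jog '[[[0.05,0.0002,0,-0.003,0],[0.05,0.0002,0,-0.003,0],[0.05,0.0003,0,-0.003,0],[0.05,0.0005,0,-0.003,0],[0.05,0,0,0,0]]]'; python3 - <<'E'
from h import *
p,d=arm.get_image('side');P=pts('side',d)
bo=np.array([568.5,26.7,0]);B=np.array([[.98,-.197,0],[.197,.98,0],[0,0,1]])
Q=(P-bo)@B.T
m=(d>0)&(Q[...,0]>-80)&(Q[...,0]<8)&(abs(Q[...,1]-14)<55)&(Q[...,2]<90)
q=Q[m]
for x in range(-80,8,8):
    w=q[(q[:,0]>=x)&(q[:,0]<x+8)]
    if len(w): print(x,len(w),np.percentile(w[:,2],[5,25,50,75,95]).round())
cv2.imwrite('pics/s4.png',cv2.resize(p[150:290,200:370],None,fx=4,fy=4,interpolation=2))
E
```

```text
time: 6.85
tcp_pos: [495.7, 55.2, 31.7]
ee_rot: [[0.98, -0.197, -0.005], [-0.197, -0.98, 0.0], [-0.005, 0.001, -1.0]]
force: [-7.6, 2.3, 1.2]
opening: 0.585
finger_force: 3.9
-80 113 [-0. 17. 31. 44. 68.]
-72 214 [ 2. 27. 48. 71. 86.]
-64 147 [ 1. 14. 16. 26. 86.]
-56 85 [ 1. 11. 13. 14. 22.]
-48 89 [ 0. 11. 12. 14. 22.]
-40 84 [ 1.  9. 10. 12. 19.]
-32 82 [ 2.  8.  9. 11. 19.]
-24 84 [ 1.  7.  8.  9. 18.]
-16 86 [ 3.  5.  6.  8. 15.]
-8 50 [ 4.  5.  6. 11. 16.]
0 91 [ 7.  9. 10. 14. 16.]
```

View pics/s4.png

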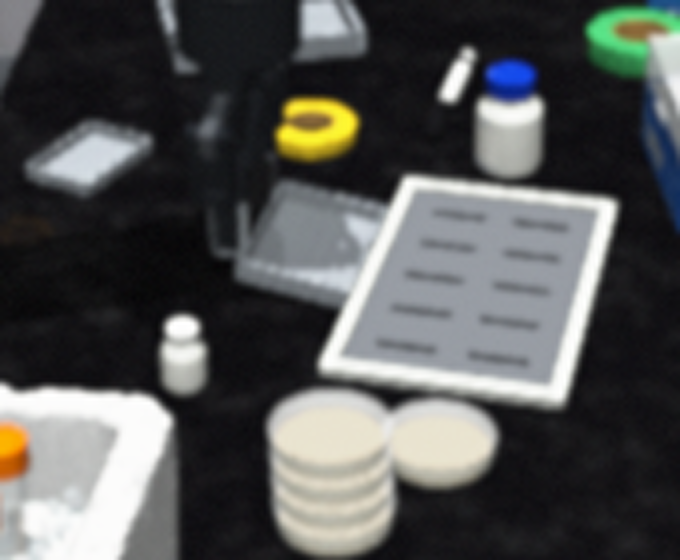

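The tray is tilted about 11°; its near edge is off the bench at crop (240,270), so the friction lift works. I continue along the arc.

```bash
cat > tilt.py <<'E'
from h import *
def tilt():
    p,d=arm.get_image('side');P=pts('side',d)
    bo=np.array([568.5,26.7,0]);B=np.array([[.98,-.197,0],[.197,.98,0],[0,0,1]])
    Q=(P-bo)@B.T
    m=(d>0)&(Q[...,0]>-75)&(Q[...,0]<60)&(Q[...,1]>-34)&(Q[...,1]<62)&(Q[...,2]<110)
    q=Q[m]
    for x in range(-72,60,8):
        w=q[(q[:,0]>=x)&(q[:,0]<x+8)]
        if len(w)>5: print(x,len(w),np.percentile(w[:,2],[5,25,50,75,95]).round())
    return p
if __name__=="__main__": tilt()
E
python3 -m jog '[[[0.05,0.0006,0,-0.003,0],[0.05,0.0008,0,-0.003,0],[0.05,0.0009,0,-0.003,0],[0.05,0.001,0,-0.003,0],[0.05,0.0011,0,-0.0029,0],[0.05,0.0012,0,-0.0028,0],[0.05,0.0014,0,-0.0027,0],[0.05,0.0015,0,-0.0027,0],[0.05,0,0,0,0]]]'; python3 tilt.py
```

```text
time: 7.8
tcp_pos: [502.7, 53.9, 54.6]
ee_rot: [[0.98, -0.197, -0.008], [-0.197, -0.98, -0.0], [-0.008, 0.002, -1.0]]
force: [-13.4, 1.9, 7.2]
opening: 0.59
finger_force: 8.1
-72 121 [ 0.  4. 52. 66. 93.]
-64 199 [  0.  41.  62.  86. 104.]
-56 143 [  1.  32.  35.  46. 106.]
-48 97 [-0. 27. 29. 31. 37.]
-40 100 [ 0. 23. 25. 27. 33.]
-32 88 [ 1. 18. 20. 22. 29.]
-24 90 [ 1. 14. 16. 18. 25.]
-16 86 [ 7. 10. 11. 13. 20.]
-8 63 [ 6.  6.  8. 10. 18.]
0 71 [ 7.  9. 11. 14. 16.]
8 85 [ 3.  4.  6.  8. 10.]
16 68 [3. 4. 5. 6. 7.]
24 69 [3. 4. 5. 6. 7.]
32 71 [3. 4. 5. 6. 7.]
40 70 [3. 4. 5. 6. 7.]
48 67 [2. 4. 5. 6. 7.]
56 35 [3. 4. 5. 6. 7.]
```

```bash
python3 -m jog '[[[0.05,0.0015,0,-0.0026,0],[0.05,0.0016,0,-0.0025,0],[0.05,0.0017,0,-0.0025,0],[0.05,0.0018,0,-0.0024,0],[0.05,0.002,0,-0.0023,0],[0.05,0.0021,0,-0.0022,0],[0.05,0,0,0,0]]]'; python3 tilt.py|head -12
```

```text
time: 8.55
tcp_pos: [512.6, 52.0, 69.7]
ee_rot: [[0.981, -0.196, -0.009], [-0.196, -0.981, -0.0], [-0.009, 0.002, -1.0]]
force: [-21.8, 3.1, 17.1]
opening: 0.586
finger_force: 14.0
-72 83 [ -1.   1.   4.  74. 104.]
-64 121 [-1.  2. 63. 76. 87.]
-56 183 [  0.  55.  71.  86. 105.]
-48 145 [-0. 44. 48. 59. 90.]
-40 120 [-1. 35. 38. 41. 51.]
-32 115 [ 0. 28. 31. 34. 45.]
-24 110 [ 1. 21. 23. 27. 37.]
-16 99 [ 2. 14. 16. 19. 30.]
-8 76 [ 6.  9. 10. 12. 20.]
0 74 [ 7.  9. 12. 14. 15.]
8 79 [ 3.  4.  5.  7. 10.]
16 71 [3. 4. 5. 6. 7.]
```

```bash
python3 -m jog '[[[0.05,0.0017,0,-0.0027,0],[0.05,0.0018,0,-0.0026,0],[0.05,0.0019,0,-0.0025,0],[0.05,0.0023,0,-0.002,0],[0.05,0.0025,0,-0.0018,0],[0.05,0,0,0,0]]]'; python3 tilt.py|head -12
```

```text
time: 9.2
tcp_pos: [526.0, 49.3, 82.8]
ee_rot: [[0.98, -0.197, -0.002], [-0.197, -0.98, -0.0], [-0.002, 0.001, -1.0]]
force: [-12.8, -0.1, 16.5]
opening: 0.586
finger_force: 10.4
-72 64 [-1.  0.  1.  2.  3.]
-64 67 [-1.  0.  1.  2. 87.]
-56 95 [-1.  1.  3. 81. 98.]
-48 136 [ -1.   1.  78.  91. 101.]
-40 138 [  0.  63.  70.  89. 105.]
-32 171 [-0. 46. 53. 68. 71.]
-24 129 [ 1. 33. 38. 42. 54.]
-16 125 [ 2. 20. 25. 30. 43.]
-8 92 [ 8. 10. 13. 16. 26.]
0 79 [ 7. 10. 12. 14. 16.]
8 78 [ 3.  4.  6.  7. 10.]
16 71 [3. 4. 5. 6. 7.]
```

```bash
python3 -m jog '[[[0.05,0.0025,0,-0.0018,0],[0.05,0.0026,0,-0.0016,0],[0.05,0.0027,0,-0.0014,0],[0.05,0.0027,0,-0.0013,0],[0.05,0.0027,0,-0.0012,0],[0.05,0.0028,0,-0.001,0],[0.05,0,0,0,0]]]'; python3 -c "
from tilt import *
p=tilt();cv2.imwrite('pics/s5.png',cv2.resize(p[130:290,200:370],None,fx=3.7,fy=3.7,interpolation=2))"
```

```text
time: 9.95
tcp_pos: [544.2, 45.7, 92.6]
ee_rot: [[0.98, -0.198, 0.003], [-0.198, -0.98, -0.0], [0.003, -0.0, -1.0]]
force: [-7.6, -0.4, 18.2]
opening: 0.586
finger_force: 10.1
-72 62 [-1.  0.  1.  2.  3.]
-64 68 [-1. -0.  1.  2.  3.]
-56 65 [-2. -0.  1.  2.  3.]
-48 59 [-2. -0.  1.  2.  3.]
-40 81 [ -1.   0.   2.  84. 104.]
-32 110 [ -1.   1.  84.  96. 106.]
-24 155 [ -0.  75.  85.  97. 107.]
-16 184 [28. 42. 52. 76. 78.]
-8 165 [10. 16. 25. 42. 77.]
0 88 [ 8. 11. 12. 14. 31.]
8 77 [3. 4. 6. 8. 9.]
16 69 [3. 4. 5. 6. 6.]
24 70 [3. 4. 5. 6. 7.]
32 67 [3. 4. 5. 6. 6.]
40 68 [3. 4. 5. 6. 7.]
48 67 [3. 4. 5. 6. 7.]
56 39 [2. 4. 5. 6. 7.]
```

View pics/s5.png

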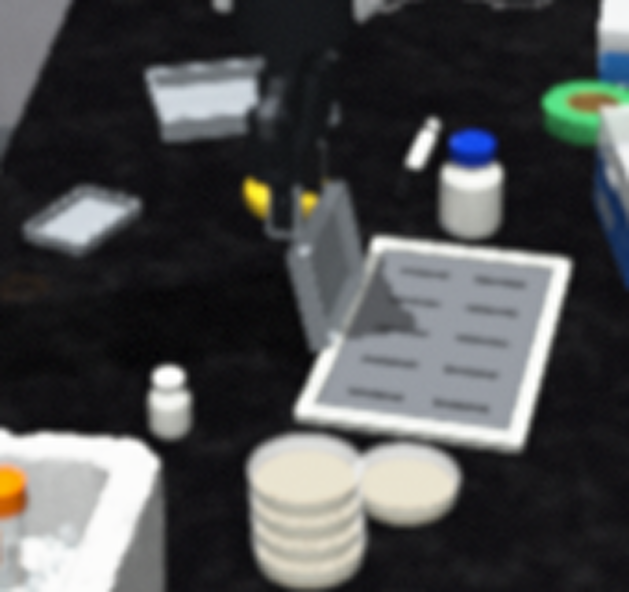

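The tray stands at about 76° against the kerb, with the fingertips at its top edge at crop (285,230).

```bash
python3 -m jog '[[[0.05,0.0028,0,-0.0011,0],[0.05,0.0029,0,-0.0009,0],[0.05,0.003,0,-0.0007,0],[0.05,0.003,0,-0.0005,0],[0.05,0.003,0,-0.0003,0],[0.05,0.003,0,-0.0001,0],[0.05,0,0,0,0]]]'; python3 tilt.py|sed -n 4,12p
```

```text
time: 10.7
tcp_pos: [563.0, 41.9, 96.8]
ee_rot: [[0.98, -0.199, 0.006], [-0.199, -0.98, -0.0], [0.006, -0.001, -1.0]]
force: [-1.8, -1.5, 18.0]
opening: 0.585
finger_force: 9.0
-48 67 [-2. -0.  1.  2.  3.]
-40 61 [-1.  0.  1.  1.  2.]
-32 63 [-1.  0.  1.  2.  2.]
-24 53 [ -1.   0.   1.   4. 103.]
-16 62 [ -0.  79.  91. 100. 107.]
-8 153 [ 11.  28.  80.  97. 107.]
0 204 [ 11.  13.  56.  80. 101.]
8 146 [ 4.  5.  9. 77. 80.]
16 70 [3. 4. 4. 5. 7.]
```

```bash
python3 -m jog '[[[0.05,0.003,0,-0.0005,0],[0.05,0.003,0,-0.0004,0],[0.05,0.003,0,-0.0003,0],[0.05,0.003,0,0,0],[0.05,0,0,0,0]]]'; python3 tilt.py|sed -n 6,14p
```

```text
time: 11.25
tcp_pos: [574.7, 39.5, 97.5]
ee_rot: [[0.98, -0.199, 0.006], [-0.199, -0.98, -0.0], [0.006, -0.001, -1.0]]
force: [0.3, -1.0, 12.6]
opening: 0.585
finger_force: 6.4
-32 61 [-1. -0.  1.  1.  3.]
-24 68 [-1.  0.  1.  2.  3.]
-16 22 [-1.  1.  1.  1.  2.]
-8 37 [  1.  83.  93. 102. 107.]
0 110 [ 10.  13.  84.  97. 107.]
8 218 [  3.   7.  78.  88. 105.]
16 149 [ 4.  5. 60. 78. 79.]
24 71 [3. 4. 5. 6. 7.]
32 67 [3. 4. 5. 6. 7.]
```

```bash
python3 -m jog '[[[0.05,0.003,0,0.0003,0],[0.05,0.003,0,0.0005,0],[0.05,0.003,0,0.0007,0],[0.05,0.003,0,0.0009,0],[0.05,0.003,0,0.0011,0],[0.05,0,0,0,0]]]'; python3 -c "
from tilt import *
p=tilt();cv2.imwrite('pics/s6.png',cv2.resize(p[130:290,200:370],None,fx=3.7,fy=3.7,interpolation=2))"|sed -n 6,16p
```

```text
time: 11.9
tcp_pos: [586.5, 36.6, 90.8]
ee_rot: [[0.98, -0.198, -0.001], [-0.198, -0.98, 0.0], [-0.001, 0.0, -1.0]]
force: [-0.7, 0.5, -0.6]
opening: 0.586
finger_force: 0.0
-32 65 [-1. -0.  1.  2.  3.]
-24 71 [-1. -0.  1.  2.  3.]
-16 65 [-2. -1.  0.  1.  3.]
-8 62 [-1.  0.  1.  2.  3.]
0 36 [  7.   9.  10.  85. 100.]
8 99 [ 21.  22.  75.  91. 106.]
16 152 [ 21.  22.  80.  94. 106.]
24 99 [ 20.  21.  22.  81. 103.]
32 63 [19. 20. 21. 22. 23.]
40 70 [19. 20. 21. 22. 23.]
48 68 [19. 20. 20. 21. 22.]
```

View pics/s6.png

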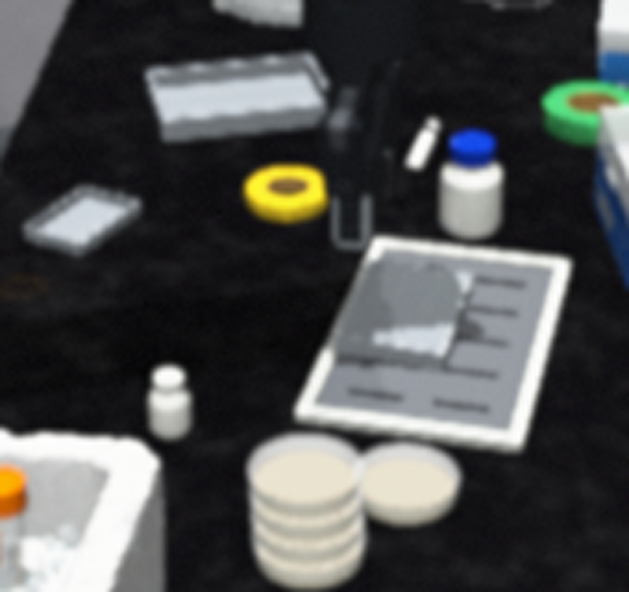

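The tray has flipped open side down, with its robot-side edge still on the front kerb, spanning crop (335,360) to (375,255). Next: retreat, lower behind it and push it on.

```bash
python3 -m jog '[[[0.05,-0.02,0,0,0],[0.05,-0.022,0,0,0],[0.05,0,0,0.03,0],[0.05,0,0,0.02,0],[0.05,0,0,0.009,0],[0.05,0,0,0,0]]]'; python3 -m jog '[[[0.05,0.015,0,0,0],[0.05,0.005,0,0,0],[0.05,0.004,0,0,0],[0.05,0.004,0,0,0],[0.05,0.004,0,0,0],[0.05,0.004,0,0,0],[0.05,0.004,0,0,0],[0.05,0,0,0,0]]]'; python3 tilt.py|sed -n 6,17p
```

```text
time: 12.55
tcp_pos: [544.2, 45.1, 31.0]
ee_rot: [[0.98, -0.198, -0.003], [-0.198, -0.98, 0.0], [-0.003, 0.001, -1.0]]
force: [-0.5, 0.1, -0.0]
opening: 0.585
finger_force: 0.0
time: 13.35
tcp_pos: [585.2, 37.1, 32.4]
ee_rot: [[0.98, -0.198, 0.001], [-0.198, -0.98, 0.0], [0.0, -0.0, -1.0]]
force: [-0.5, 0.8, -0.3]
opening: 0.584
finger_force: 0.0
-32 66 [-1.  0.  1.  2.  2.]
-24 67 [-1. -0.  1.  2.  3.]
-16 54 [-1. -0.  1.  1.  3.]
-8 40 [ -1.   0.   1.   3. 107.]
0 32 [ 8.  9. 26. 44. 84.]
8 97 [ 4.  6. 23. 40. 60.]
16 155 [  4.  18.  35.  49. 100.]
24 171 [ 17.  19.  68.  89. 107.]
32 68 [ 17.  18.  19.  20. 105.]
40 67 [17. 18. 18. 19. 21.]
48 69 [17. 18. 18. 20. 22.]
56 33 [16. 18. 19. 19. 21.]
```

```bash
python3 -m jog '[[[0.05,0.004,0,0,0],[0.05,0.004,0,0,0],[0.05,0,0,0,0],[0.05,-0.02,0,0,0],[0.05,-0.02,0,0,0],[0.05,-0.02,0,-0.03,0],[0.05,-0.03,0,-0.045,0],[0.05,-0.02,0.04,-0.02,0],[0.05,0,0.045,-0.02,0],[0.05,0,0.045,-0.01,0],[0.05,0,0.045,0,0],[0.05,0,0.045,0,0]]]'; python3 -m jog '[[[0.05,0,0.045,0,0],[0.05,0,0.045,0,0],[0.05,0,0,0,0]]]'; python3 - <<'E'
from h import *
p,d=arm.get_image('top');P=pts('top',d)
cv2.imwrite('pics/t7.png',cv2.resize(p[130:310,120:420],None,fx=2.6,fy=2.6,interpolation=2))
bo=np.array([568.5,26.7,0]);B=np.array([[.98,-.197,0],[.197,.98,0],[0,0,1]])
Q=(P-bo)@B.T
m=((d>0)&(Q[...,0]>0)&(Q[...,0]<136)&(abs(Q[...,1])<110)&(Q[...,2]>12)&(Q[...,2]<40))
q=Q[m];print(len(q),np.percentile(q,[1,50,99],axis=0))
A=np.c_[q[:,:2],np.ones(len(q))];print('slope',np.linalg.lstsq(A,q[:,2],rcond=None)[0])
E
```

```text
time: 14.6
tcp_pos: [443.1, -160.5, 154.9]
ee_rot: [[0.98, -0.198, 0.002], [-0.198, -0.98, -0.001], [0.002, 0.0, -1.0]]
force: [0.5, -0.4, -0.0]
opening: 0.584
finger_force: 0.0
time: 14.9
tcp_pos: [422.9, -253.8, 154.0]
ee_rot: [[0.978, -0.208, -0.0], [-0.208, -0.978, -0.003], [0.0, 0.003, -1.0]]
force: [-0.2, -0.2, -0.2]
opening: 0.587
finger_force: 0.0
1531 [[  7.617 -90.468  12.281]
 [ 66.193   8.978  19.008]
 [128.843  84.497  23.281]]
slope [ 0.001 -0.    18.689]
```

View pics/t7.png

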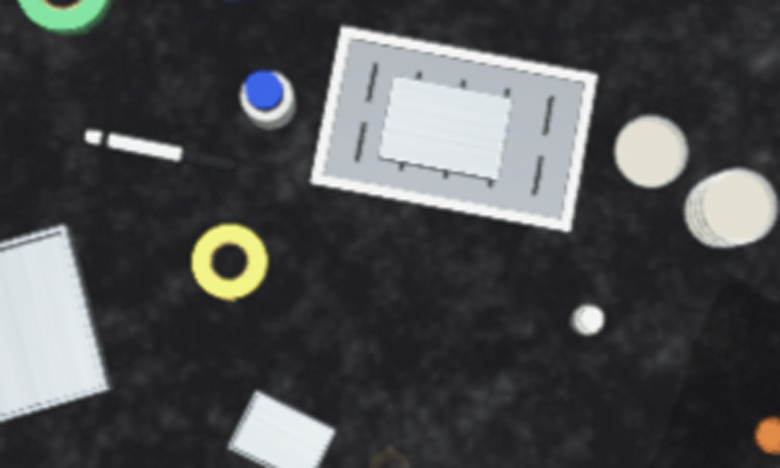

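The tray lies flat at z≈18–19 mm, open side down, in the middle of the board around crop (445,128). It is well inside the kerbs, and the bystanders appear unmoved.

```bash
python3 -c "
from rig import arm
print(arm.finish_job())"
```

```text
the job is handed in; nothing more can be done
None
```

The job is handed in: the tray was flipped over the front kerb and left lying flat, open side down, in the middle of the drain board inside the kerbs. It took about 15 s of robot time, and the other things on the bench appear unmoved.

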